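Slide a stamp pad out of its covered dock and stack it in the sloped tray

TASK

Draw the closed stamp pad out from under the clear cover of the grey dock until a good third of it juts out over the dock's open front edge while it still lies there by itself, so that it can be gripped there and lifted away. Lay it flat and square on top of the other stamp pad in the sloped blue tray, a couple of centimetres up the slope from the tray's stop, then slide it gently down until its end rests against the stop, leaving the lower pad seated against the stop too. Do not disturb the stamp, the label roll or the glue stick, and let go of everything.

Things in the scene. Friction and masses are not known exactly. Their poses are not given: they have to be found in the camera images.
- pad: Closed black stamp pad, white label on top, in the dock: 62 (own x) by 98 (own y) by 20 mm high, flat top, lid does not open, 60 to 130 g. Origin: centre of its underside (sides at own x -32 and +30 mm); z up out of the label; own y along the dock's x, into the dock. Friction: on the dock's floor 0.25, under a fingertip 0.7, on the tray and other pad 0.6 (so it does not slide down by itself).
- pad_low: An identical stamp pad that already lies on the floor of the sloped tray, one end against the stop. Origin: centre of its underside; z is square to the tray's floor, own y runs along the slope, pointing uphill.
- dock: Grey steel dock, fixed, 215 long (x) by 92 wide by 141 mm high. Origin on the table under the middle of its open front edge; x runs into the dock, away from the robot, z up. Flat floor with a slick white liner 40 mm above the table. Rails on both sides of the floor, 68 mm apart, 12 mm wide, rise 24 mm above it (4 mm above the pad's top) from the front edge to the back. Free space in front of the edge.
- dock_edge (a point): Middle of the dock's open front edge, on the floor's surface (40 mm above the table); axes as the dock's. The pad balances on the edge when its middle is over it, that is when it juts out 49 mm.
- dock_lip (a point): Middle of the front lip of the dock's 3 mm clear plastic roof, on its underside: 55 mm behind the front edge, 98 mm above the floor; axes as the dock's. From here back the dock is covered; sides and back are closed. The whole pad starts under the roof, its front end 0 to 8 mm behind the lip.
- tray: Blue sheet metal tray, fixed, floor sloping at 22 degrees, down towards the robot. Origin on the table straight under the foot of the stop; x uphill seen from above, z up (axes level, not tilted). Floor 165 mm up the slope, 70 mm wide, 30 mm above the table at the stop and 92 mm at the top. Lips along both sides rise 7 mm above the floor; above them the sides are open.
- tray_seat (a point): Middle of the foot of the tray's stop, on the floor's surface; axes as the tray's. The stop at the low end is 4 mm thick, square to the floor and rises 48 mm from it. A pad on the floor against the stop has its origin 49 mm up the slope from here.
- stamp: Brown hand stamp, 22x46 mm foot, 64 mm high, standing beside the dock; leave alone. Origin: centre of its foot.
- label_roll: White roll of labels, 64 mm across, 38 mm high, beside the dock; leave alone. Origin: centre of its underside.
- glue_stick: Standing white and blue glue stick, 25 mm across, 88 mm high, beside the tray; leave alone. Origin: centre of its underside.

How it is judged:
On the way, in this order (a step that is already met when the one before it is completed fails the run):
1. the pad lies by itself on the dock's floor, jutting 22 to 48 mm out over the front edge, not pinched or carried (x of pad in the frame of dock_edge between 0.0005 and 0.027 m and z of pad in the frame of dock_edge between -0.003 and 0.003 m and angle between pad's own z axis and vertical below 0.06 rad and contact force between pad and dock above 0.2 N and linear speed of pad below 0.02 m/s), for 0.2 s.
2. the pad lies flat on the other pad in the tray, 8 to 60 mm up the slope from it (z of pad in the frame of pad_low between 0.017 and 0.023 m and y of pad in the frame of pad_low between 0.008 and 0.06 m and distance between pad and pad_low below 0.065 m and angle between the z axis of pad and the z axis of pad_low, either way round below 0.08 rad), for 0.2 s.
At the end, for the whole second after the job is handed in: The pad lies flat (0.06 rad) and square (0.08 rad) on the lower pad in the tray, within 7 mm of it sideways and 3.5 mm along the slope, both against the stop (origins within 53 mm for the lower and 57.5 mm for the upper pad of the foot of the stop) and at rest (z of pad in the frame of pad_low between 0.017 and 0.023 m and y of pad in the frame of pad_low between -0.0035 and 0.0035 m and x of pad in the frame of pad_low between -0.007 and 0.007 m and angle between the z axis of pad and the z axis of pad_low, either way round below 0.06 rad and angle between the y axis of pad and the y axis of pad_low, either way round below 0.08 rad and distance between pad_low and tray_seat below 0.053 m and distance between pad and tray_seat below 0.0575 m and linear speed of each of pad, pad_low below 0.01 m/s); the robot touches nothing.
It fails at once if the stamp, label roll or glue stick is moved by more than 25 mm or tipped (distance of any of stamp, label_roll, glue_stick from where it was at the start of the episode above 0.025 m or angle between any of stamp, label_roll, glue_stick's own z axis and vertical above 0.5 rad).
It fails at once if the pad is dropped or rammed into the tray (more than 60 N between pad and tray) (contact force between pad and tray above 60 N).
It fails at once if the pad falls to the table (height (world z) of pad below 0.02 m).
It also fails if it takes over 72 s, if anything falls off the work surface, if the arm or the gripper's body presses on something with over 40 N, if the wrist force passes 120 N, or if a joint passes its speed limit or range.

ROBOT

A 6-joint arm with a two-finger parallel gripper is mounted at the origin on a cart in front of the work surface, level with it; the furniture and walls round the work are solid. World frame = base frame: x ahead of the robot, y to its left, z up, the work surface at z = 0. Lengths are in m, angles in rad, forces in N, time in s.
With the tool pointing down it reaches from about 0.3 to 0.75 m from the base axis. Payload 8.5 kg.
Tool frame: the origin (TCP) lies at the very end of the fingers, on their centre line; the grasp point (between the pads) lies manip.grasp_offset behind it (manip.grasp_offset is the distance from the TCP to the grasp point, in m); z points along the fingers, y is the line along which they close (so a half turn about z gives the same grasp; the last joint's range is limited). The gripper opens to 88 mm and grips with 3 to 60 N. Pads are 18 mm wide; open, the fingers measure 123 mm over their backs; the gripper's body (75 mm by 187 mm) begins 45 mm behind the grasp point.
Start: joints at [-1.484, 0.381, 1.297, -0, 1.464, -0.215], TCP at [0.163, -0.525, 0.239] pointing down, gripper open.
Joint ranges: [-3.11, 3.11], [-0.89, 2.33], [0.22, 2.48], [-1.42, 4.56], [0.17, 2.85], [-2.88, 2.88]. Speed limits (rad/s): [2.39, 2.39, 3.14, 3.14, 3.14, 3.14].

INTERFACE

Orientations are given as a rotation vector (axis times angle).
In Python, from station import manip gives the robot as it stands. The module is installed in compiled form; this text tells all that it offers.
- The arm moves only by the tool servo_tool, never from a script. Its argument "series" is a list that holds one entry, the list of rows, each a list of 7 numbers: the shift along the tool's x, y, z in cm, then the turn, a rotation vector about the tool's x, y, z in rad, then the opening in per cent of the stroke, from 0 (shut) to 100 (fully open). A call has 1 to 20 rows; each row shifts and turns the commanded pose from where the row before left it, along the tool's axes as they then stand; what a row does not reach is not made up. A row lasts 1/12 s, in which the tool goes at most 41.7 mm and 7.16 degrees, less where a joint would pass 70% of its speed; a pose out of reach is approached as far as the arm can. A call is refused whole if a number of a shift passes 4.17 or a number of a turn 0.125, either way. A call with a gripper value outside its range is refused whole. The fingers move at their own pace and stop on an object; "newtons" is the grip in N (left out, the last holds). Time passes only in rows, so rows that do not move let the fingers close. It gives the time, the measured TCP pose, the force, the opening and the grip force at its end, in the units of the state.
- manip.observe(): the state, without advancing time (a new reading comes with each control period).
- manip.get_image(name): name is "scene" or "top"; returns a dict with "frame" (480x640x3 uint8, red, green, blue), "K" (3x3 intrinsics, pixels), "T" (4x4, takes a point from camera to world coordinates). Camera axes: x right, y down, z forward; pixel columns grow to the right and rows downward; lengths in m; the calibration is good to about 2 mm. A picture is of the moment at which its call begins. There is no depth.
- manip.job_done(): hands the job in; it is judged then, once.
Trained networks look in a picture, given as the dict that the camera call returned (one of the last four; its "shot" number tells which), for a name from the list of things; names that differ only in an ending like _2 or _b are one class to them, and where a whole thing is asked for, a point or a joint stands for the part that bears it (a point fixed in the world has none). Each returns a list of dicts, best first, with "score" (0 to 1); they miss things now and then, are a little off and sometimes report something else, mostly with a low value. They report only what shows in the picture. A call takes as long as a camera call.
- manip.spot_in(name, picture): "at" ([column, row] in pixels, amid what is visible of it).
The state is a dict: "time": time; "qpos": joint angles; "dq": joint speeds; "tau": joint torques, N m; "position": TCP position; "tool_rot": TCP orientation; "force": force on the tool from outside, world axes, zero at the start; "ft_torque": the same for the moment, N m; "width": finger opening in m; "grasp_force": force on a finger pad.
Only numpy, scipy, OpenCV 4.12 (cv2) and the standard library are available. Lean on these libraries where they do the work, as an engineer would, in place of code of your own. Each camera call takes 0.05 s, during which the arm holds its last target. There are 200 camera calls.

## Working session

There is one attempt and no reset: what is moved stays moved. The work goes in short steps, Python scripts to look and compute and a tool call to move; the robot and the scene stay as the last step left them, time stands still between calls to the robot, and variables do not carry over. Pictures are saved under pics/ and viewed, at most 10 in all, crops included, and the job is handed in when it is done.

Besides the shell and the picture viewer there is one more tool, called by a JSON object that holds its "op" and its "data". servo_tool: Moves the arm, as the interface text tells. Its arguments: {"type":"object","properties":{"series":{"type":"array","items":{"type":"array","items":{"type":"array","items":{"type":"number"}}}},"newtons":{"type":"number"}},"required":["series"]}

```bash
mkdir -p pics
python3 - <<'E'
from station import manip
import cv2,numpy as np
s=manip.observe();print(s['time'],s['position'],s['tool_rot'],s['width'],manip.grasp_offset)
for n in("scene","top"):
    p=manip.get_image(n);cv2.imwrite(f"pics/{n}0.png",p["frame"][:,:,::-1])
    print(n,p["K"].tolist(),np.round(p["T"],4).tolist())
    for o in("pad","dock","tray","stamp","label_roll","glue_stick"):
        print(o,[(np.round(d["at"],1).tolist(),round(d["score"],2)) for d in manip.spot_in(o,p)][:3])
E
```

```text
0.0 [ 0.16345252 -0.5248513   0.23816024] [-3.10447628e+00 -4.72027186e-01 -1.40921055e-04] 0.08839876432980977 0.0187
scene [[511.70521944373854, 0.0, 320.49985235895656], [0.0, 511.70521944373854, 231.88130942063862], [0.0, 0.0, 1.0]] [[0.7938, -0.4769, 0.3774, 0.0586], [-0.6081, -0.6101, 0.5079, -0.6414], [-0.012, -0.6327, -0.7743, 1.0611], [0.0, 0.0, 0.0, 1.0]]
pad [([390.4, 315.3], 0.96), ([298.0, 195.2], 0.62)]
dock [([410.0, 299.0], 0.87)]
tray [([276.8, 182.5], 0.7)]
stamp [([440.3, 350.2], 0.59)]
label_roll [([380.2, 273.0], 0.85)]
glue_stick [([406.4, 301.2], 0.72), ([300.5, 194.3], 0.53)]
top [[517.8266620077193, 0.0, 325.0064219707048], [0.0, 517.8266620077193, 243.31838505328233], [0.0, 0.0, 1.0]] [[-0.0142, -0.9944, 0.1049, 0.4119], [-0.9999, 0.0142, -0.0003, -0.0289], [-0.0012, -0.1049, -0.9945, 1.4407], [0.0, 0.0, 0.0, 1.0]]
pad [([421.0, 256.9], 0.62)]
dock [([417.6, 237.1], 0.91)]
tray [([213.6, 230.6], 0.82)]
stamp [([418.4, 241.2], 0.25)]
label_roll [([380.0, 226.4], 0.97)]
glue_stick [([256.4, 234.9], 0.5), ([213.9, 259.0], 0.41)]
```

View pics/scene0.png

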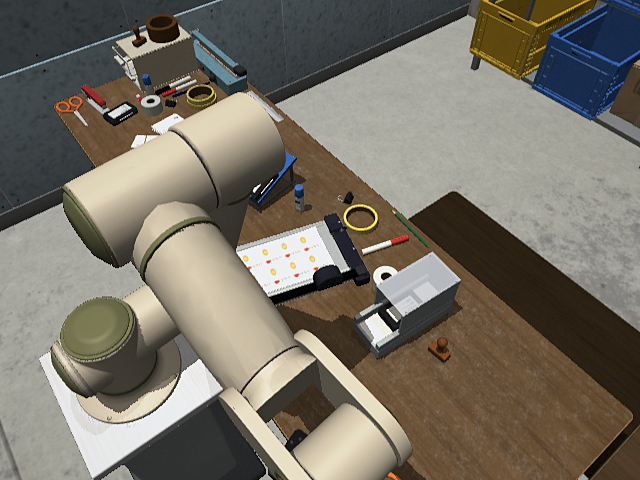

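View pics/top0.png

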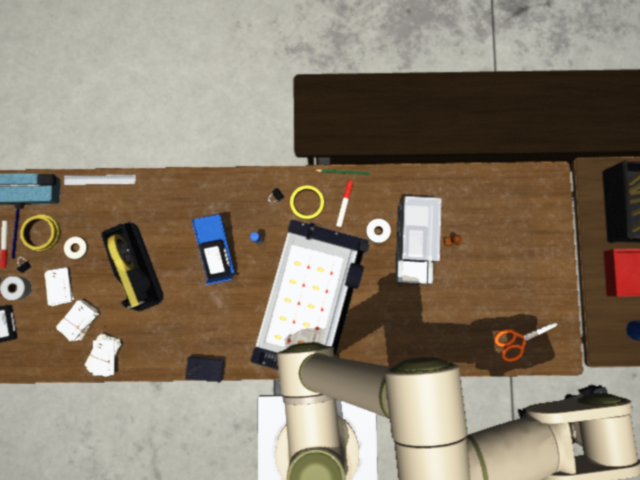

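The scene picture shows the dock at about (405,310), with its open front at (370,345), the stamp at (440,348), the label roll at (383,273) and the glue stick at (299,198). In the top picture the dock spans (398-440,196-284), the tray with the lower pad is at (213,250), and the glue stick is at (256,237). I'll zoom in for precise corners.

Run:
```python
import cv2,numpy as np
a=cv2.imread("pics/top0.png");b=cv2.imread("pics/scene0.png")
def c(i,x,y):
    r=cv2.resize(i[y:y+100,x:x+80],None,fx=5,fy=5,interpolation=cv2.INTER_CUBIC)
    for k in range(0,80,10): cv2.putText(r,str(x+k),(k*5,8),0,.3,(0,255,255));cv2.line(r,(k*5,10),(k*5,14),(0,255,255))
    for k in range(10,100,10): cv2.putText(r,str(y+k),(0,k*5+3),0,.3,(0,255,255))
    return r
cv2.imwrite("pics/z1.png",np.hstack([c(a,180,200),c(a,385,190)]))
r=cv2.resize(b[235:365,345:475],None,fx=4.6,fy=4.6,interpolation=cv2.INTER_CUBIC)
for k in range(0,130,10): cv2.putText(r,str(345+k),(int(k*4.6),8),0,.3,(0,255,255));cv2.putText(r,str(235+k),(0,int(k*4.6)+3),0,.3,(0,255,255))
cv2.imwrite("pics/z2.png",r)
```

```text
(no output)
```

View pics/z1.png

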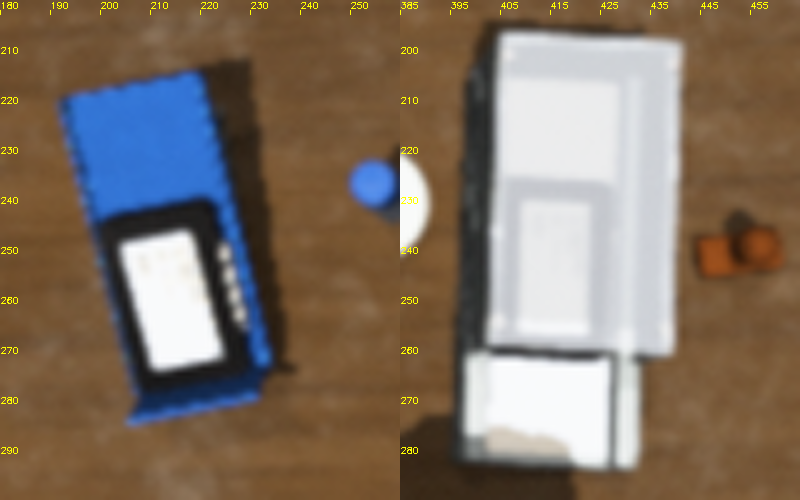

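View pics/z2.png

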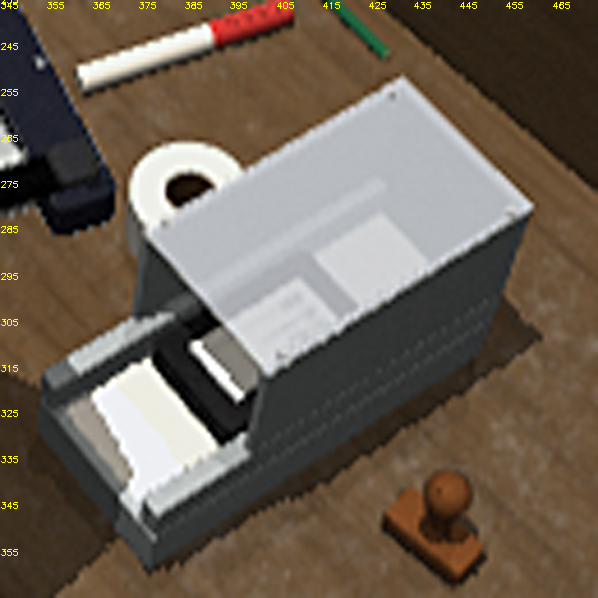

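The zooms show the roof's front corners at top-picture (402.6,259.4) and (440,261), with its rear corners at (405,196.6) and (441.4,198.4). The tray's upper corners are at (192,219.6) and (220,214). The outer edge of the stop is at (205.6,285) and (232,280), and pad_low's upper end is at (199.4,244.4) and (222,239.6). In the dock the pad's end sits just behind the lip. Next I fit the poses.

```bash
cat > h.py <<'E'
import numpy as np
from scipy.spatial.transform import Rotation as R
from scipy.optimize import least_squares
KT={'scene':(np.array([[511.705,0,320.5],[0,511.705,231.88],[0,0,1]]),None),'top':(np.array([[517.827,0,325.006],[0,517.827,243.318],[0,0,1]]),None)}
T={'scene':np.array([[0.7938,-0.4769,0.3774,0.0586],[-0.6081,-0.6101,0.5079,-0.6414],[-0.012,-0.6327,-0.7743,1.0611],[0,0,0,1]]),
'top':np.array([[-0.0142,-0.9944,0.1049,0.4119],[-0.9999,0.0142,-0.0003,-0.0289],[-0.0012,-0.1049,-0.9945,1.4407],[0,0,0,1]])}
def proj(c,p):
    q=T[c][:3,:3].T@(np.asarray(p)-T[c][:3,3]);q=KT[c][0]@q;return q[:2]/q[2]
def onplane(c,px,z):
    d=T[c][:3,:3]@np.linalg.solve(KT[c][0],[px[0],px[1],1.]);o=T[c][:3,3];return o+d*(z-o[2])/d[2]
def world(P,p): 
    c,s=np.cos(P[2]),np.sin(P[2]);return np.array([P[0]+c*p[0]-s*p[1],P[1]+s*p[0]+c*p[1],p[2]])
def fit(obs,x0):
    f=lambda P:np.concatenate([proj(c,world(P,p))-u for c,p,u in obs]);r=least_squares(f,x0,loss='soft_l1');return r.x,np.round(f(r.x).reshape(-1,2),1)
def tray(u,y,n): # along slope, lateral, normal
    a=np.radians(22);return [u*np.cos(a)-n*np.sin(a),y,.03+u*np.sin(a)+n*np.cos(a)]
E
python3 - <<'E'
from h import *
L,Rr=.046,-.046
d=[('top',[.055,L,.141],[402.6,259.4]),('top',[.055,Rr,.141],[440,261]),('top',[.215,L,.141],[405,196.6]),('top',[.215,Rr,.141],[441.4,198.4]),
('scene',[.055,L,.141],[377,285.4]),('scene',[.055,Rr,.141],[403.3,317]),('scene',[.215,L,.141],[432.6,251.7]),('scene',[.215,Rr,.141],[460.9,280.2]),
('top',[0,Rr,.064],[432.6,283.6]),('scene',[0,L,.064],[354.1,317.6]),('scene',[0,Rr,0],[378,359])]
P,e=fit(d,[.3,-.2,0]);print("dock",P,e.tolist())
# pad front end on dock top view ~ label etc: front face top corners in scene
for c,u,z in(('scene',(345+190/4.6,235+345/4.6),.06),('scene',(345+240/4.6,235+402/4.6),.06),('scene',(345+240/4.6,235+402/4.6),.04)):
    w=onplane(c,u,z);v=w[:2]-P[:2];cs,s=np.cos(P[2]),np.sin(P[2]);print("padfront dockframe",cs*v[0]+s*v[1],-s*v[0]+cs*v[1])
t=[('top',tray(.165,.036,7e-3),[192,219.6]),('top',tray(.165,-.036,7e-3),[220,214]),('top',tray(-.004,.036,.048),[205.6,285]),('top',tray(-.004,-.036,.048),[232,280]),]
Q,e=fit(t,[.3,.2,.1]);print("tray",Q,e.tolist())
t=[('top',tray(.098,.031,.02),[199.4,244.4]),('top',tray(.098,-.031,.02),[222,239.6])]
for c,p,u in t: print(proj(c,world(Q,p)),u)
for n,u,z in(('stamp',(448,251),0.),('roll',(378,230),.038),('glue',(254,236),.088)):print(n,onplane('top',u,z))
E
```

```text
dock [ 0.45108634 -0.26969469 -0.0617717 ] [[1.3, -1.3], [0.5, -1.2], [0.9, -1.1], [0.6, -1.2], [-1.9, 0.2], [-0.5, -0.1], [-1.0, 0.1], [-0.4, -0.2], [1.0, -1.0], [-1.2, -1.0], [-1.6, 2.3]]
padfront dockframe 0.07312826148243683 0.019038114870656483
padfront dockframe 0.07328243716396217 -0.01901664779039685
padfront dockframe 0.08211420095922049 -0.01150073816277202
tray [0.47865684 0.25582699 0.17192766] [[0.5, 0.1], [-0.4, 0.7], [-0.3, -0.3], [0.2, -0.4]]
[199.66222723 244.86570505] [199.4, 244.4]
[222.89577876 240.53108118] [222, 239.6]
stamp [ 0.53737616 -0.37244577  0.        ]
roll [ 0.59435216 -0.17454604  0.038     ]
glue [0.57661887 0.1572207  0.088     ]
```

{"op": "servo_tool", "data": {"series": [[[0, 0, 0, 0, 0, 0.121, 0], [0, 0, 0, 0, 0, 0.121, 0], [0, 0, 0, 0, 0, 0.121, 0], [2.2, -2.7, 0, 0, 0, 0, 0], [2.2, -2.7, 0, 0, 0, 0, 0], [2.2, -2.7, 0, 0, 0, 0, 0], [2.2, -2.7, 0, 0, 0, 0, 0], [2.2, -2.7, 0, 0, 0, 0, 0], [2.2, -2.7, 0, 0, 0, 0, 0], [2.2, -2.7, 0, 0, 0, 0, 0], [2.2, -2.7, 0, 0, 0, 0, 0], [2.2, -2.7, 0, 0, 0, 0, 0], [2.2, -2.7, 0, 0, 0, 0, 0], [0, 0, 0, 0, 0.124, 0, 0], [0, 0, 0, 0, 0.124, 0, 0], [0, 0, 0, 0, 0.124, 0, 0], [0, 0, 0, 0, 0.124, 0, 0], [0, 0, 0, 0, 0.124, 0, 0], [0, 0, 0, 0, 0.124, 0, 0], [0, 0, 0, 0, 0.124, 0, 0]]], "newtons": 20}}

```text
time: 2.37
position: [0.3995, -0.2689, 0.2392]
tool_rot: [2.836, -0.086, 1.287]
force: [0.7, 0.3, -0.3]
width: 0.0005
grasp_force: 0.0
```

```bash
cat >> h.py <<'E'
DOCK=[.451,-.2697,-.0618];TRAY=[.4787,.2558,.172]
def Rt(yaw,tilt): return R.from_euler('z',yaw)*R.from_euler('x',np.pi)*R.from_euler('y',tilt)
def go(target,yaw,tilt):
    from station import manip
    s=manip.observe();Rc=R.from_rotvec(s['tool_rot']);d=np.asarray(target)-s['position']
    Rg=Rt(yaw,tilt)
    print('t',round(s['time'],2),'pos',np.round(s['position'],4),'F',np.round(s['force'],2),'w',round(s['width'],4),'q',np.round(s['qpos'],2))
    print('d(cm) tool',np.round(Rc.inv().apply(d)*100,2),'after turn',np.round(Rg.inv().apply(d)*100,2),'turn',np.round((Rc.inv()*Rg).as_rotvec(),3))
def indock(p):
    from station import manip
    v=p-np.array([DOCK[0],DOCK[1],0]);return np.round(R.from_euler('z',-DOCK[2]).apply(v),4)
E
python3 - <<'E'
from h import *
go(world(DOCK,[-.05,0,.10]),DOCK[2],.873)
E
```

```text
t 2.37 pos [ 0.3995 -0.2689  0.2392] F [ 0.74  0.27 -0.27] w 0.0005 q [-1.24  0.1   1.98  1.01  0.96 -0.18]
d(cm) tool [-10.38  -0.25   9.28] after turn [-10.57  -0.24   9.06] turn [0.    0.021 0.001]
```

{"op": "servo_tool", "data": {"series": [[[0, 0, 0, 0, 0.02, 0, 0], [-2.64, -0.06, 2.26, 0, 0, 0, 0], [-2.64, -0.06, 2.26, 0, 0, 0, 0], [-2.64, -0.06, 2.26, 0, 0, 0, 0], [-2.64, -0.06, 2.26, 0, 0, 0, 0], [0, 0, 0, 0, 0, 0, 0], [0, 0, 0, 0, 0, 0, 0]]]}}

```text
time: 2.95
position: [0.4005, -0.2658, 0.1005]
tool_rot: [2.834, -0.089, 1.31]
force: [0.7, 0.8, 1.1]
width: 0.0009
grasp_force: 0.0
```

Run:
```python
from h import *
from station import manip
import cv2
s=manip.observe();print(s['time'],s['position'],indock(s['position']))
o=[]
for c,(cx,cy) in(('scene',(385,315)),('top',(420,265))):
    im=manip.get_image(c)["frame"][:,:,::-1].copy();k=5
    r=cv2.resize(im[cy-55:cy+55,cx-40:cx+40],None,fx=k,fy=k,interpolation=cv2.INTER_CUBIC)
    for p in(s['position'],world(DOCK,[0,.034,.064]),world(DOCK,[0,-.034,.064]),world(DOCK,[.055,.034,.138]),world(DOCK,[.055,-.034,.138])):
        u=proj(c,p);cv2.circle(r,(int((u[0]-cx+40)*k),int((u[1]-cy+55)*k)),3,(0,0,255),-1)
    o.append(r)
cv2.imwrite("pics/a.png",np.hstack(o))
# path in tool axes to press start
go(world(DOCK,[.073,0,.085]),DOCK[2],.873)
```

```text
2.95 [ 0.40054012 -0.26578883  0.10046384] [-0.0506  0.0008  0.1005]
t 3.05 pos [ 0.4009 -0.2664  0.1028] F [-0.36 -1.36  0.46] w 0.0002 q [-1.24  0.43  2.19  1.46  0.79 -0.85]
d(cm) tool [ 6.6   0.06 10.56] after turn [ 6.55  0.02 10.59] turn [-0.003  0.005  0.001]
```

View pics/a.png

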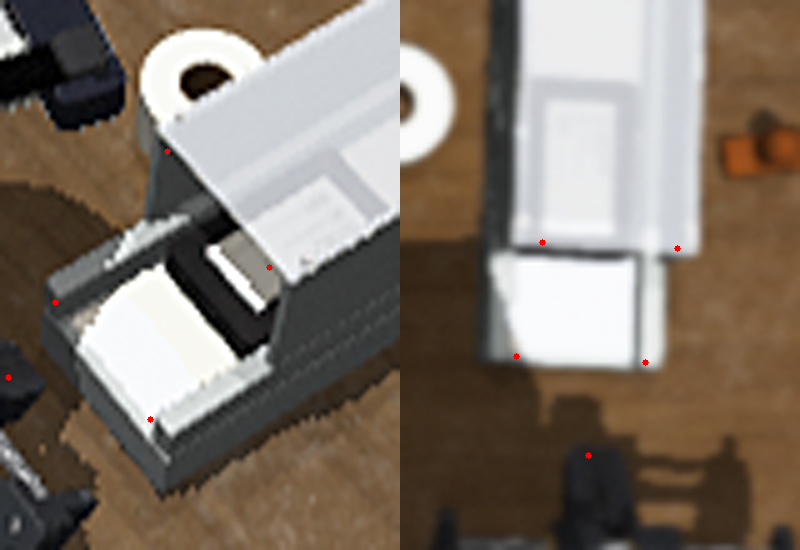

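The TCP mark falls on the fingertip to within a few mm in both pictures, and the dock marks agree with the rails. That is well inside the ±16 mm play, so I'm going in under the lip.

{"op": "servo_tool", "data": {"series": [[[1.1, 0, 1.76, 0, 0, 0, 0], [1.1, 0, 1.76, 0, 0, 0, 0], [1.1, 0, 1.76, 0, 0, 0, 0], [1.1, 0, 1.76, 0, 0, 0, 0], [1.1, 0, 1.76, 0, 0, 0, 0], [1.1, 0, 1.76, 0, 0, 0, 0], [0, 0, 0, 0, 0, 0, 0], [-0.35, 0, 0.3, 0, 0, 0, 0], [-0.35, 0, 0.3, 0, 0, 0, 0], [-0.2, 0, 0.17, 0, 0, 0, 0], [0, 0, 0, 0, 0, 0, 0], [0, 0, 0, 0, 0, 0, 0]]]}}

```text
time: 4.05
position: [0.5231, -0.2733, 0.0712]
tool_rot: [2.83, -0.086, 1.309]
force: [0.3, 0.3, -0.6]
width: 0.0007
grasp_force: 0.0
```

Run:
```python
from h import *
from station import manip
s=manip.observe();print(indock(s['position']))
go(world(DOCK,[.073,0,.067]),DOCK[2],.873)
```

```text
[0.0722 0.0009 0.0712]
t 4.05 pos [ 0.5231 -0.2733  0.0712] F [ 0.31  0.31 -0.57] w 0.0007 q [-0.95  0.58  1.96  1.62  0.64 -0.73]
d(cm) tool [-0.27  0.09  0.34] after turn [-0.27  0.09  0.33] turn [-0.004  0.006 -0.001]
```

{"op": "servo_tool", "data": {"series": [[[-0.15, 0, 0.13, 0, 0, 0, 0], [-0.1, 0, 0.08, 0, 0, 0, 0], [-0.08, 0, 0.06, 0, 0, 0, 0], [0, 0, 0, 0, 0, 0, 0], [0, 0, 0, 0, 0, 0, 0]]]}}

```text
time: 4.47
position: [0.5236, -0.2732, 0.0671]
tool_rot: [2.829, -0.085, 1.31]
force: [-0.9, -1.2, 3.5]
width: 0.0004
grasp_force: 1.8
```

{"op": "servo_tool", "data": {"series": [[[-0.08, 0, 0.06, 0, 0, 0, 0], [0, 0, 0, 0, 0, 0, 0], [0, 0, 0, 0, 0, 0, 0]]]}}

```text
time: 4.72
position: [0.5237, -0.2733, 0.0667]
tool_rot: [2.828, -0.084, 1.312]
force: [-4.5, -0.1, 9.6]
width: 0.0006
grasp_force: 4.6
```

{"op": "servo_tool", "data": {"series": [[[-0.2, 0, -0.23, 0, 0, 0, 0], [-0.39, 0, -0.46, 0, 0, 0, 0], [-0.39, 0, -0.46, 0, 0, 0, 0], [-0.39, 0, -0.46, 0, 0, 0, 0], [0, 0, 0, 0, 0, 0, 0]]]}}

```text
time: 5.13
position: [0.5024, -0.2721, 0.0668]
tool_rot: [2.828, -0.084, 1.313]
force: [0.2, 0.5, 8.3]
width: 0.0007
grasp_force: 3.8
```

Run:
```python
from h import *
from station import manip
s=manip.observe();print(s['force'],indock(s['position']))
p=manip.get_image('top');print([(d["at"],d["score"]) for d in manip.spot_in('pad',p)])
```

```text
[0.21068661 0.49033443 8.30908644] [0.0515 0.0008 0.0668]
[([409.1, 261.9], 0.53)]
```

{"op": "servo_tool", "data": {"series": [[[-0.39, 0, -0.46, 0, 0, 0, 0], [-0.39, 0, -0.46, 0, 0, 0, 0], [-0.39, 0, -0.46, 0, 0, 0, 0], [-0.39, 0, -0.46, 0, 0, 0, 0], [-0.39, 0, -0.46, 0, 0, 0, 0], [0, 0, 0, 0, 0, 0, 0]]]}}

```text
time: 5.73
position: [0.4723, -0.2704, 0.0668]
tool_rot: [2.828, -0.084, 1.313]
force: [-1.2, 0.7, 8.1]
width: 0.0004
grasp_force: 4.0
```

{"op": "servo_tool", "data": {"series": [[[0.77, 0, -0.64, 0, 0, 0, 0], [1.53, 0, -1.29, 0, 0, 0, 0], [1.53, 0, -1.29, 0, 0, 0, 0], [-1.3, 0, -1.53, 0, 0, 0, 0], [-1.3, 0, -1.53, 0, 0, 0, 0], [-1.3, 0, -1.53, 0, 0, 0, 0], [0, 0, 0, 0, 0, 0, 0]]]}}

```text
time: 6.32
position: [0.4104, -0.2662, 0.1156]
tool_rot: [2.831, -0.088, 1.308]
force: [0.5, 0.6, 0.1]
width: 0.0007
grasp_force: 0.0
```

Run:
```python
from h import *
from station import manip
import cv2
s=manip.observe();print(s['time'],s['force'],indock(s['position']))
o=[]
for c,(cx,cy) in(('scene',(385,315)),('top',(420,265))):
    im=manip.get_image(c)["frame"][:,:,::-1].copy();k=5
    o.append(cv2.resize(im[cy-55:cy+55,cx-40:cx+40],None,fx=k,fy=k,interpolation=cv2.INTER_CUBIC))
cv2.imwrite("pics/b.png",np.hstack(o))
```

```text
6.3167 [0.48744897 0.63707017 0.09562762] [-0.0407  0.001   0.1156]
```

View pics/b.png

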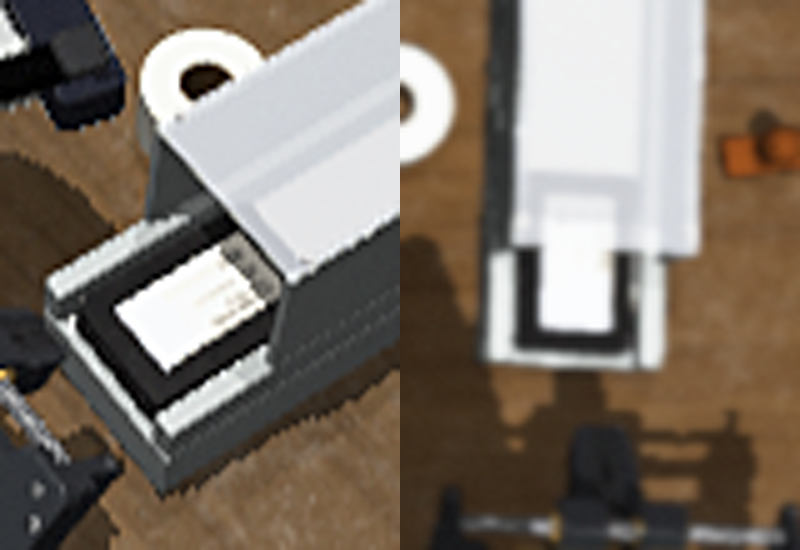

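The pad's front end is now about 9 mm behind the dock's edge: top picture pad edge at row 280, dock edge at row 283.4. It lies square between the rails. The second stroke presses further back on the pad.

{"op": "servo_tool", "data": {"series": [[[0.84, 0, 1.96, 0, 0, 0, 0], [0.84, 0, 1.96, 0, 0, 0, 0], [0.84, 0, 1.96, 0, 0, 0, 0], [0.84, 0, 1.96, 0, 0, 0, 0], [0.84, 0, 1.96, 0, 0, 0, 0], [-0.34, 0, 0.28, 0, 0, 0, 0], [-0.34, 0, 0.28, 0, 0, 0, 0], [-0.34, 0, 0.28, 0, 0, 0, 0], [-0.15, 0, 0.13, 0, 0, 0, 0], [-0.08, 0, 0.06, 0, 0, 0, 0], [0, 0, 0, 0, 0, 0, 0], [0, 0, 0, 0, 0, 0, 0]]]}}

```text
time: 7.42
position: [0.5136, -0.2728, 0.0685]
tool_rot: [2.829, -0.085, 1.309]
force: [0.6, 0.5, 0.2]
width: 0.0003
grasp_force: 0.0
```

Run:
```python
from h import *
from station import manip
s=manip.observe();print(s['force'],indock(s['position']))
```

```text
[0.57633046 0.53935536 0.1694155 ] [0.0626 0.0008 0.0685]
```

{"op": "servo_tool", "data": {"series": [[[-0.08, 0, 0.06, 0, 0, 0, 0], [-0.1, 0, 0.08, 0, 0, 0, 0], [0, 0, 0, 0, 0, 0, 0], [0, 0, 0, 0, 0, 0, 0]]]}}

```text
time: 7.75
position: [0.5139, -0.2728, 0.0668]
tool_rot: [2.828, -0.084, 1.312]
force: [-2.9, 0.1, 7.3]
width: 0.0004
grasp_force: 3.4
```

{"op": "servo_tool", "data": {"series": [[[-0.19, 0, -0.23, 0, 0, 0, 0], [-0.39, 0, -0.46, 0, 0, 0, 0], [-0.39, 0, -0.46, 0, 0, 0, 0], [-0.39, 0, -0.46, 0, 0, 0, 0], [-0.39, 0, -0.46, 0, 0, 0, 0], [-0.39, 0, -0.46, 0, 0, 0, 0], [-0.39, 0, -0.46, 0, 0, 0, 0], [-0.39, 0, -0.46, 0, 0, 0, 0], [0, 0, 0, 0, 0, 0, 0], [0, 0, 0, 0, 0, 0, 0]]]}}

```text
time: 8.58
position: [0.4683, -0.2701, 0.0667]
tool_rot: [2.828, -0.085, 1.311]
force: [-1.8, 0.5, 8.6]
width: 0.0004
grasp_force: 4.2
```

{"op": "servo_tool", "data": {"series": [[[0.38, 0, -0.32, 0, 0, 0, 0], [0.77, 0, -0.64, 0, 0, 0, 0], [1.53, 0, -1.29, 0, 0, 0, 0], [2.1, 0, -2.2, 0, 0, 0, 0], [1, 0, -3, 0, 0, 0, 0], [0, 0, -3.5, 0, 0, 0, 0], [0, 0, -3.5, 0, 0, 0, 0], [0, 0, -3.5, 0, 0, 0, 100], [0, 0, 0, 0, 0, 0, 100]]]}}

```text
time: 9.33
position: [0.3667, -0.2651, 0.2288]
tool_rot: [2.824, -0.086, 1.307]
force: [0.5, -0.9, 0.4]
width: 0.0117
grasp_force: 0.0
```

Run:
```python
from h import *
from station import manip
import cv2
s=manip.observe();print(s['time'],s['force'],indock(s['position']))
o=[]
for c,(cx,cy) in(('scene',(375,325)),('top',(420,275))):
    im=manip.get_image(c)["frame"][:,:,::-1].copy();k=5
    o.append(cv2.resize(im[cy-55:cy+55,cx-40:cx+40],None,fx=k,fy=k,interpolation=cv2.INTER_CUBIC))
cv2.imwrite("pics/c.png",np.hstack(o))
go(world(DOCK,[-.02,0,.12]),DOCK[2],0)
```

```text
9.3333 [ 0.45526628 -0.93978657  0.43154398] [-0.0844 -0.0006  0.2288]
t 9.43 pos [ 0.3687 -0.2648  0.2265] F [ 0.76  0.35 -0.43] w 0.0199 q [-1.35  0.09  2.05  1.04  1.01 -0.31]
d(cm) tool [-4.080e+00 -1.000e-02  1.165e+01] after turn [ 6.25 -0.02 10.65] turn [-0.001 -0.867  0.   ]
```

View pics/c.png

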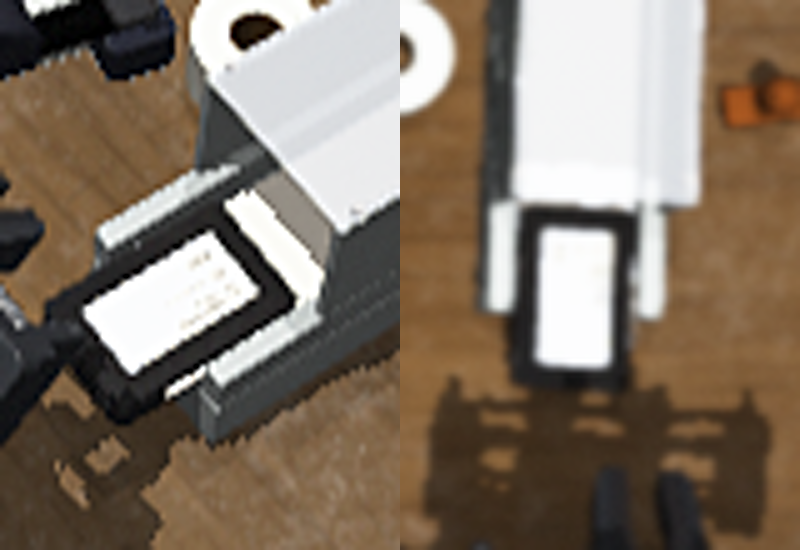

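The pad juts about 35 mm over the edge (top picture: pad end at row 296.6, rail fronts at row 283.4), lying flat and square. Now I turn upright and go above the jutting end.

{"op": "servo_tool", "data": {"series": [[[0, 0, 0, 0, -0.124, 0, 100], [0, 0, 0, 0, -0.124, 0, 100], [0, 0, 0, 0, -0.124, 0, 100], [0, 0, 0, 0, -0.124, 0, 100], [0, 0, 0, 0, -0.124, 0, 100], [0, 0, 0, 0, -0.124, 0, 100], [0, 0, 0, 0, -0.123, 0, 100], [1.6, 0, 2, 0, 0, 0, 100], [1.6, 0, 2, 0, 0, 0, 100], [1.6, 0, 2, 0, 0, 0, 100], [1.6, 0, 2, 0, 0, 0, 100], [0, 0, 0, 0, 0, 0, 100], [0, 0, 0, 0, 0, 0, 100]]]}}

```text
time: 10.52
position: [0.4354, -0.2658, 0.1451]
tool_rot: [-3.132, 0.083, -0.028]
force: [-0.1, -0.2, 0.1]
width: 0.0883
grasp_force: 0.0
```

Run:
```python
from h import *
for c,u in(('top',(380+172/5,220+383/5)),('scene',(335+52/5,270+310/5)),('scene',(335+118/5,270+410/5))):
    print(c,indock(onplane(c,u,.06)))
go(world(DOCK,[-.018,0,.033]),DOCK[2],0)
```

```text
top [-0.0392  0.003   0.06  ]
scene [-0.0346  0.0261  0.06  ]
scene [-0.039 -0.028  0.06 ]
t 10.52 pos [ 0.4354 -0.2658  0.1451] F [-0.07 -0.2   0.08] w 0.0883 q [-0.79  0.4   1.57  0.02  1.17  0.83]
d(cm) tool [-0.42  0.39 11.21] after turn [-0.22  0.3  11.21] turn [-0.008 -0.018  0.009]
```

{"op": "servo_tool", "data": {"series": [[[0, 0, 0, -0.008, -0.018, 0.009, 100], [-0.3, 0.2, 2, 0, 0, 0, 100], [0, 0, 2.5, 0, 0, 0, 100], [0, 0, 2.5, 0, 0, 0, 100], [0, 0, 2.2, 0, 0, 0, 100], [0, 0, 1.4, 0, 0, 0, 100], [0, 0, 0.6, 0, 0, 0, 100], [0, 0, 0, 0, 0, 0, 100], [0, 0, 0, 0, 0, 0, 100]]]}}

```text
time: 11.27
position: [0.4324, -0.2696, 0.0361]
tool_rot: [3.136, -0.102, 0.006]
force: [-0.0, -0.2, -0.1]
width: 0.0884
grasp_force: 0.0
```

Run:
```python
from h import *
from station import manip
print(indock(manip.observe()['position']))
go(world(DOCK,[-.019,0,.033]),DOCK[2],0)
```

```text
[-0.0186 -0.001   0.0361]
t 11.27 pos [ 0.4324 -0.2696  0.0361] F [-0.   -0.23 -0.1 ] w 0.0884 q [-0.79  0.56  1.69 -0.    0.89  0.85]
d(cm) tool [-0.04 -0.11  0.31] after turn [-0.04 -0.1   0.31] turn [ 0.004 -0.004 -0.003]
```

{"op": "servo_tool", "data": {"series": [[[0, -0.1, 0.2, 0, 0, 0, 0], [0, 0, 0, 0, 0, 0, 0], [0, 0, 0, 0, 0, 0, 0], [0, 0, 0, 0, 0, 0, 0], [0, 0, 0, 0, 0, 0, 0], [0, 0, 0, 0, 0, 0, 0], [0, 0, 0, 0, 0, 0, 0], [0, 0, 0, 0, 0, 0, 0]]], "newtons": 45}}

```text
time: 11.93
position: [0.4324, -0.2684, 0.0335]
tool_rot: [3.136, -0.102, 0.005]
force: [-0.8, 1.5, 5.1]
width: 0.0615
grasp_force: 44.9
```

{"op": "servo_tool", "data": {"series": [[[0, 0, -0.15, 0, 0, 0, 0], [-0.3, 0, -0.15, 0, 0, 0, 0], [-1, 0, 0, 0, 0, 0, 0], [-1.5, 0, 0, 0, 0, 0, 0], [-1.5, 0, 0, 0, 0, 0, 0], [-1.5, 0, 0, 0, 0, 0, 0], [-1.5, 0, 0, 0, 0, 0, 0], [-1.2, 0, 0, 0, 0, 0, 0], [-0.5, 0, -0.5, 0, 0, 0, 0], [0, 0, -1.5, 0, 0, 0, 0], [0, 0, -2.5, 0, 0, 0, 0], [0, 0, -3, 0, 0, 0, 0], [0, 0, -3, 0, 0, 0, 0], [0, 0, -3, 0, 0, 0, 0], [0, 0, -3, 0, 0, 0, 0], [0, 0, -2.5, 0, 0, 0, 0], [0, 0, -1.5, 0, 0, 0, 0], [0, 0, 0, 0, 0, 0, 0]]]}}

```text
time: 13.43
position: [0.3423, -0.2624, 0.244]
tool_rot: [3.132, -0.102, 0.011]
force: [0.6, -0.3, -0.6]
width: 0.0616
grasp_force: 44.8
```

Run:
```python
from h import *
go(world(TRAY,tray(.045,.001,.10)),TRAY[2],.384)
go([.36,.24,.24],TRAY[2],0)
```

```text
t 13.43 pos [ 0.3423 -0.2624  0.244 ] F [ 0.55 -0.3  -0.58] w 0.0616 q [-0.93  0.16  1.59  0.    1.37  0.71]
d(cm) tool [ 10.54 -52.88  10.1 ] after turn [ 17.16 -48.82  18.2 ] turn [ 0.054  0.376 -0.233]
t 13.43 pos [ 0.3423 -0.2624  0.244 ] F [ 0.55 -0.3  -0.58] w 0.0616 q [-0.93  0.16  1.59  0.    1.37  0.71]
d(cm) tool [-1.520e+00 -5.025e+01 -1.000e-02] after turn [ 10.34 -49.2    0.4 ] turn [ 0.009 -0.006 -0.237]
```

{"op": "servo_tool", "data": {"series": [[[0, -1.5, 0, 0, 0, 0, 0], [0, -3, 0, 0, 0, 0, 0], [0, -3, 0, 0, 0, 0, 0], [0, -3, 0, 0, 0, 0, 0], [0, -3, 0, 0, 0, 0, 0], [0, -3, 0, 0, 0, 0, 0], [0, -3, 0, 0, 0, 0, 0], [0, -3, 0, 0, 0, 0, 0], [0, -3, 0, 0, 0, 0, 0], [0, -3, 0, 0, 0, 0, 0], [0, -3, 0, 0, 0, 0, 0], [0, -3, 0, 0, 0, 0, 0], [0, -3, 0, 0, 0, 0, 0], [0, -3, 0, 0, 0, 0, 0], [0, -3, 0, 0, 0, 0, 0], [0, -3, 0, 0, 0, 0, 0], [0, -3, 0, 0, 0, 0, 0], [0, -1.5, 0, 0, 0, 0, 0], [0, 0, 0, 0, 0, 0, 0], [0, 0, 0, 0, 0, 0, 0]]]}}

```text
time: 15.1
position: [0.374, 0.2473, 0.238]
tool_rot: [3.136, -0.1, 0.0]
force: [-0.1, 0.1, -0.7]
width: 0.0616
grasp_force: 44.8
```

{"op": "servo_tool", "data": {"series": [[[0, 0, 0, 0.005, 0, -0.118, 0], [0, 0, 0, 0.004, 0, -0.118, 0], [0, 0, 0, 0, 0.095, 0, 0], [0, 0, 0, 0, 0.095, 0, 0], [0, 0, 0, 0, 0.095, 0, 0], [0, 0, 0, 0, 0.095, 0, 0], [0, 0, 0, 0, 0, 0, 0]]]}}

```text
time: 15.68
position: [0.3724, 0.2456, 0.2381]
tool_rot: [-3.038, -0.258, -0.588]
force: [-0.4, -0.5, -0.8]
width: 0.0614
grasp_force: 44.8
```

Run:
```python
from h import *
go(world(TRAY,tray(.045,.001,.075)),TRAY[2],.384)
```

```text
t 15.68 pos [0.3724 0.2456 0.2381] F [-0.45 -0.55 -0.84] w 0.0614 q [ 0.35  0.06  1.79 -0.08  0.91  1.79]
d(cm) tool [ 6.6   0.75 15.77] after turn [ 6.58  0.72 15.78] turn [-0.003  0.001 -0.003]
```

{"op": "servo_tool", "data": {"series": [[[0.82, 0.09, 1.97, 0, 0, 0, 0], [0.82, 0.09, 1.97, 0, 0, 0, 0], [0.82, 0.09, 1.97, 0, 0, 0, 0], [0.82, 0.09, 1.97, 0, 0, 0, 0], [0.82, 0.09, 1.97, 0, 0, 0, 0], [0.82, 0.09, 1.97, 0, 0, 0, 0], [0.82, 0.09, 1.97, 0, 0, 0, 0], [0.82, 0.09, 1.97, 0, 0, 0, 0], [0, 0, 0, 0, 0, 0, 0], [0, 0, 0, 0, 0, 0, 0]]]}}

```text
time: 16.52
position: [0.4943, 0.26, 0.1167]
tool_rot: [-3.039, -0.256, -0.582]
force: [0.2, -0.6, -1.5]
width: 0.0618
grasp_force: 44.8
```

Run:
```python
from h import *
from station import manip
import cv2
go(world(TRAY,tray(.045,.001,.0135)),TRAY[2],.384)
s=manip.observe();Rc=R.from_rotvec(s['tool_rot'])
o=[]
for c,(cx,cy) in(('scene',(270,185)),('top',(213,250))):
    im=manip.get_image(c)["frame"][:,:,::-1].copy();k=5
    r=cv2.resize(im[cy-55:cy+55,cx-40:cx+40],None,fx=k,fy=k,interpolation=cv2.INTER_CUBIC)
    P=[(s['position']+Rc.apply([x,y,-.0265]),(0,0,255)) for x in(-.018,.08) for y in(-.031,.031)]
    P+=[(world(TRAY,tray(.098,y,.02)),(0,255,0)) for y in(-.031,.031)]+[(world(TRAY,tray(.165,y,.007)),(0,255,255)) for y in(-.036,.036)]
    for p,col in P:
        u=proj(c,p);cv2.circle(r,(int((u[0]-cx+40)*k),int((u[1]-cy+55)*k)),3,col,-1)
    o.append(r)
cv2.imwrite("pics/d.png",np.hstack(o))
```

```text
t 16.52 pos [0.4943 0.26   0.1167] F [ 0.21 -0.65 -1.46] w 0.0618 q [ 0.29  0.41  1.72 -0.07  0.63  1.74]
d(cm) tool [-0.21  0.07  6.08] after turn [-0.24  0.05  6.08] turn [-0.003  0.005 -0.004]
```

View pics/d.png

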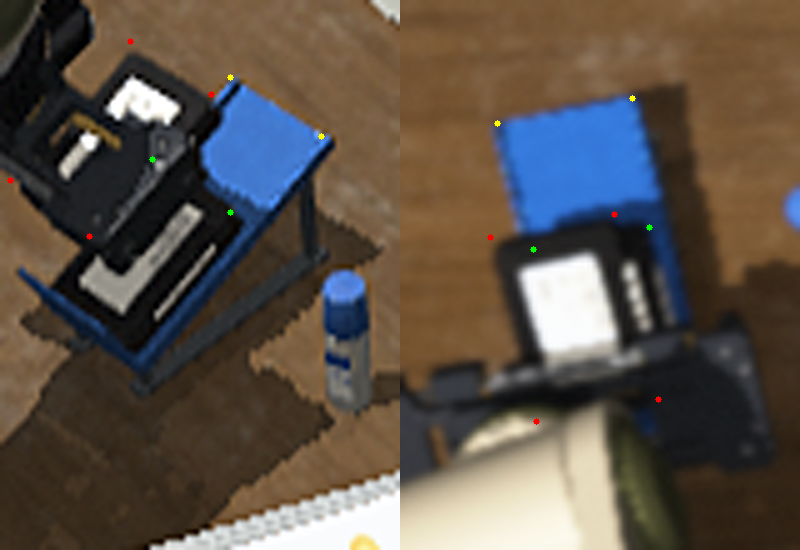

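The scene picture shows the held pad level with the slope above pad_low, its upper corners at about (257,140) and (273,150). In the top picture its upper end is parallel to the tray and about 1 px to the right, so I shift 2 mm left and lower it.

{"op": "servo_tool", "data": {"series": [[[0, -0.2, 1, 0, 0, 0, 0], [0, 0, 1.2, 0, 0, 0, 0], [0, 0, 1.2, 0, 0, 0, 0], [0, 0, 1, 0, 0, 0, 0], [0, 0, 0.6, 0, 0, 0, 0], [0, 0, 0.4, 0, 0, 0, 0], [0, 0, 0, 0, 0, 0, 0], [0, 0, 0, 0, 0, 0, 0]]]}}

```text
time: 17.28
position: [0.5139, 0.2666, 0.0675]
tool_rot: [-3.037, -0.258, -0.588]
force: [0.7, -0.3, -1.1]
width: 0.0614
grasp_force: 44.8
```

{"op": "servo_tool", "data": {"series": [[[0, 0, 0.2, 0, 0, 0, 0], [0, 0, 0.2, 0, 0, 0, 0], [0, 0, 0.1, 0, 0, 0, 0], [0, 0, 0, 0, 0, 0, 0], [0, 0, 0, 0, 0, 0, 0]]]}}

```text
time: 17.7
position: [0.5159, 0.267, 0.0644]
tool_rot: [-3.036, -0.259, -0.592]
force: [-5.7, -3.4, 9.9]
width: 0.0616
grasp_force: 44.9
```

Run:
```python
from h import *
from station import manip
go(world(TRAY,tray(.018,0.003,.0135)),TRAY[2],.384)
s=manip.observe();Rc=R.from_rotvec(s['tool_rot']);print(Rc.inv().apply(s['force']),s['ft_torque'],Rc.inv().apply(s['ft_torque']))
```

```text
t 17.7 pos [0.5159 0.267  0.0644] F [-5.72 -3.38  9.91] w 0.0616 q [ 0.29  0.52  1.72 -0.08  0.51  1.76]
d(cm) tool [-3.07  0.18  0.39] after turn [-3.07  0.17  0.4 ] turn [-0.004 -0.001 -0.003]
[ -2.02292077   2.31168912 -11.5312012 ] [-0.36697775  0.34651901 -0.1217643 ] [-0.32697245 -0.40331479  0.00092082]
```

{"op": "servo_tool", "data": {"series": [[[0, 0, -0.05, 0, 0, 0, 0], [0, 0, 0, 0, 0, 0, 75], [0, 0, 0, 0, 0, 0, 80], [0, 0, 0, 0, 0, 0, 80], [0, 0, 0, 0, 0, 0, 80], [0, 0, 0, 0, 0, 0, 80], [0, 0, 0, 0, 0, 0, 80]]], "newtons": 20}}

```text
time: 18.28
position: [0.5156, 0.267, 0.0634]
tool_rot: [-3.037, -0.258, -0.588]
force: [-0.6, -0.0, 0.2]
width: 0.0706
grasp_force: 0.0
```

Run:
```python
from h import *
from station import manip
import cv2
s=manip.observe();print(s['force'],s['position'],s['width']);o=[]
for c,(cx,cy) in(('scene',(265,190)),('top',(213,250))):
    im=manip.get_image(c)["frame"][:,:,::-1].copy();k=5
    o.append(cv2.resize(im[cy-55:cy+55,cx-40:cx+40],None,fx=k,fy=k,interpolation=cv2.INTER_CUBIC))
cv2.imwrite("pics/e.png",np.hstack(o))
```

```text
[-0.62724609 -0.04411124  0.21689116] [0.51556574 0.26695424 0.06339229] 0.07057517318811199
```

View pics/e.png

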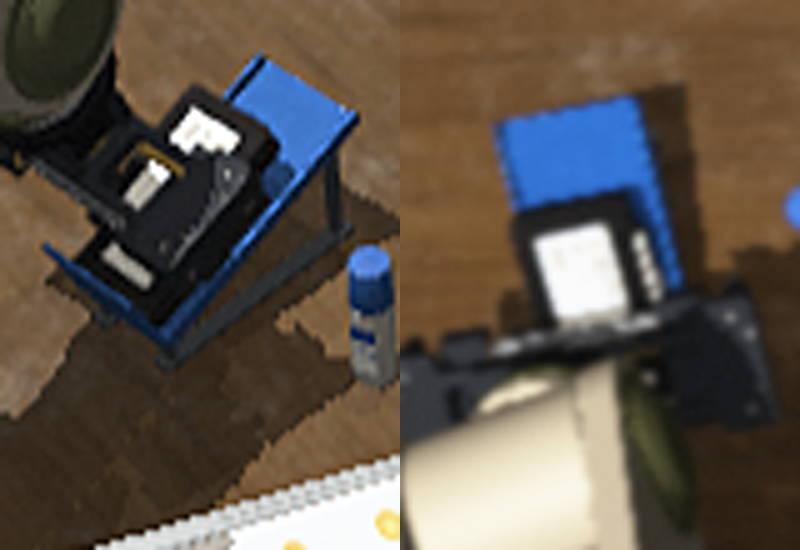

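The pad lies flat on pad_low, square and centred: its upper end is at top (196-219,236), and the tray shows evenly on both sides. I regrip lightly and slide it down.

Run:
```python
from h import *
for u in(.11,.115,.12,.125,.13): print(u,proj('top',world(TRAY,tray(u,.001,.04))))
```

```text
0.11 [208.7293329 240.4371588]
0.115 [208.27659025 238.60686671]
0.12 [207.82291125 236.77278921]
0.125 [207.36829296 234.93491453]
0.13 [206.91273249 233.09323087]
```

{"op": "servo_tool", "data": {"series": [[[0, 0, 0, 0, 0, 0, 50], [0, 0, 0, 0, 0, 0, 50], [0, 0, 0, 0, 0, 0, 50], [0, 0, 0, 0, 0, 0, 50], [-0.2, 0, 0, 0, 0, 0, 50], [-0.3, 0, 0, 0, 0, 0, 50], [-0.3, 0, 0, 0, 0, 0, 50], [-0.3, 0, 0, 0, 0, 0, 50], [-0.3, 0, 0, 0, 0, 0, 50], [0, 0, 0, 0, 0, 0, 50], [0, 0, 0, 0, 0, 0, 50]]], "newtons": 12}}

```text
time: 19.3
position: [0.5024, 0.2647, 0.0581]
tool_rot: [-3.037, -0.258, -0.587]
force: [-0.4, 0.0, -0.5]
width: 0.062
grasp_force: 12.0
```

{"op": "servo_tool", "data": {"series": [[[-0.2, 0, 0, 0, 0, 0, 50], [-0.2, 0, 0, 0, 0, 0, 50], [-0.2, 0, 0, 0, 0, 0, 50], [-0.1, 0, 0, 0, 0, 0, 50], [-0.1, 0, 0, 0, 0, 0, 50], [0, 0, 0, 0, 0, 0, 50]]]}}

```text
time: 19.8
position: [0.4952, 0.2635, 0.0551]
tool_rot: [-3.037, -0.258, -0.588]
force: [-0.8, -0.6, -0.9]
width: 0.0617
grasp_force: 12.0
```

{"op": "servo_tool", "data": {"series": [[[-0.1, 0, 0, 0, 0, 0, 50], [-0.1, 0, 0, 0, 0, 0, 50], [0, 0, 0, 0, 0, 0, 50], [0, 0, 0, 0, 0, 0, 50]]]}}

```text
time: 20.13
position: [0.4935, 0.2632, 0.0544]
tool_rot: [-3.037, -0.258, -0.588]
force: [-0.6, -0.6, -0.4]
width: 0.0617
grasp_force: 12.0
```

{"op": "servo_tool", "data": {"series": [[[-0.1, 0, 0, 0, 0, 0, 50], [-0.1, 0, 0, 0, 0, 0, 50], [0, 0, 0, 0, 0, 0, 50], [0, 0, 0, 0, 0, 0, 50]]]}}

```text
time: 20.47
position: [0.4932, 0.2631, 0.0545]
tool_rot: [-3.035, -0.257, -0.594]
force: [5.7, 0.1, -0.9]
width: 0.0622
grasp_force: 11.9
```

{"op": "servo_tool", "data": {"series": [[[-0.1, 0, 0, 0, 0, 0, 50], [-0.05, 0, 0, 0, 0, 0, 50], [0, 0, 0, 0, 0, 0, 50], [0, 0, 0, 0, 0, 0, 50]]]}}

```text
time: 20.8
position: [0.4925, 0.2628, 0.0542]
tool_rot: [-3.035, -0.257, -0.596]
force: [7.5, -0.9, -1.0]
width: 0.0621
grasp_force: 12.0
```

The pad met the stop where expected, after about 24.5 mm. Releasing and retreating.

{"op": "servo_tool", "data": {"series": [[[0, 0, 0, 0, 0, 0, 75], [0, 0, 0, 0, 0, 0, 85], [0, 0, 0, 0, 0, 0, 85], [0, 0, 0, 0, 0, 0, 85], [0, 0, 0, 0, 0, 0, 85], [0, 0, -0.5, 0, 0, 0, 85], [0, 0, -2, 0, 0, 0, 85], [0, 0, -3, 0, 0, 0, 85], [0, 0, -3, 0, 0, 0, 85], [0, 0, -3, 0, 0, 0, 85], [-3, 0, -2, 0, 0, 0, 85], [-3, 0, -2, 0, 0, 0, 85], [-3, 1, -2, 0, 0, 0, 85], [-3, 1, -2, 0, 0, 0, 85], [-2, 2, -1, 0, 0, 0, 85], [0, 3, 0, 0, 0, 0, 85], [0, 3, 0, 0, 0, 0, 85], [0, 3, 0, 0, 0, 0, 85], [0, 3, 0, 0, 0, 0, 85], [0, 0, 0, 0, 0, 0, 85]]]}}

```text
time: 22.47
position: [0.3158, 0.0643, 0.1909]
tool_rot: [-3.041, -0.244, -0.593]
force: [0.4, 0.4, 0.5]
width: 0.0749
grasp_force: 0.0
```

Run:
```python
from h import *
from station import manip
import cv2
s=manip.observe();print(s['time'],s['position']);o=[]
for c,(cx,cy) in(('scene',(265,190)),('top',(213,250))):
    im=manip.get_image(c)["frame"][:,:,::-1].copy();k=5
    r=cv2.resize(im[cy-55:cy+55,cx-40:cx+40],None,fx=k,fy=k,interpolation=cv2.INTER_CUBIC)
    for u,n in((.098,.04),(0,.048)):
        for y in(-.03,.032):
            q=proj(c,world(TRAY,tray(u,y,n)));cv2.circle(r,(int((q[0]-cx+40)*k),int((q[1]-cy+55)*k)),3,(0,0,255),-1)
    o.append(r)
cv2.imwrite("pics/f.png",np.hstack(o))
```

```text
22.4667 [0.31577895 0.06427692 0.19093526]
```

View pics/f.png

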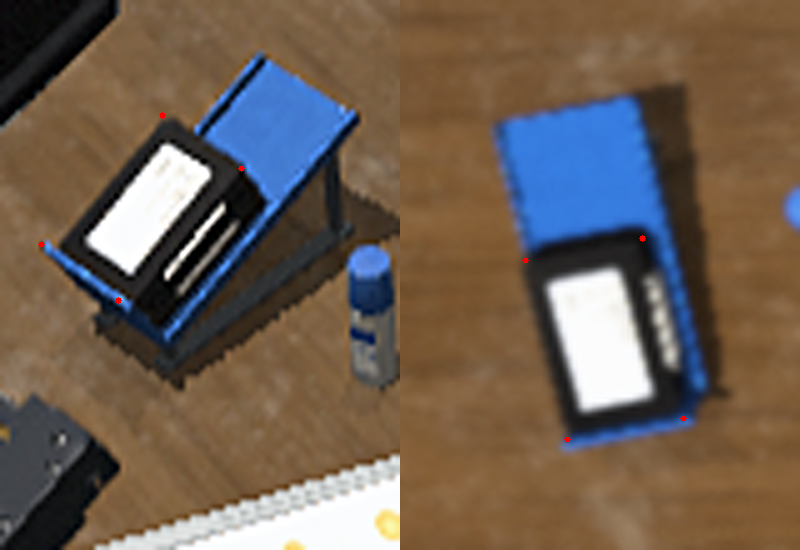

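The upper pad sits on the lower one near the stop, and the robot is clear. To check how far it is along the slope, I compare its label centre with pad_low's label centre from the first picture.

Run:
```python
from h import *
from station import manip
import cv2
def lab(im,n,c='top',box=(190,230,200,300)):
    x0,x1,y0,y1=box
    m=np.zeros(im.shape[:2],np.uint8);m[y0:y1,x0:x1]=(im[y0:y1,x0:x1].min(2)>150)*255
    k,l,st,ce=cv2.connectedComponentsWithStats(m);i=1+np.argmax(st[1:,4])
    pts=np.argwhere(l==i)[:,::-1].astype(np.float32);r=cv2.minAreaRect(pts)
    f=lambda q:proj(c,world(TRAY,tray(q[0],q[1],n)))-ce[i]
    q=least_squares(f,[.05,0]).x;print(c,n,st[i],np.round(ce[i],2),np.round(r[1],1),round(r[2],2),'u,y mm',np.round(q*1e3,1))
lab(cv2.imread("pics/top0.png"),.02)
lab(manip.get_image('top')["frame"],.04)
```

```text
top 0.02 [204 246  20  28 377] [213.73 259.64] [26.6 14.3] 75.07 u,y mm [51.2  4.5]
top 0.04 [203 249  20  28 390] [212.48 262.41] [26.8 14.7] 75.07 u,y mm [50.   5.3]
```

Along the slope the labels agree to about 1 mm, sideways to about 1 mm, and the angle is the same, so both pads are seated. Handing in.

```bash
python3 -c "
from station import manip
print(manip.job_done())"
```

```text
the job is handed in; nothing more can be done
None
```

I drew the pad out of the dock, laid it on the lower pad and slid it down until it met the stop; by the last pictures the two pads line up to about 1 mm, the robot is clear, and I handed the job in at about 22.5 s (no verdict was returned).

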